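Fetch the rear tape roll from a crowded hook

TASK

The green tape roll is stuck behind the pink and the yellow roll on the crowded hook. Hang first the pink and then the yellow roll on the spare hook, pressing each one back until you feel the sprung stop ring give, with a firm but gentle push, so that the two hang snug behind one another. Then take the green roll off its hook and stand it in the white cradle, let go, never force or drop a roll, and leave the other things on the table alone.

Things in the scene. Friction and masses are not known exactly. Their poses are not given: they have to be found in the camera images.
- full_stand: crowded hook: white hook stand, fixed. Origin on the table straight below where the peg leaves the upright. Steel peg, round, 10 mm thick, runs level 120 mm along the stand's -x, axis 160 mm above the table, then turns up into a lip. Upright (46 mm wide, 16 thick, behind x = 0) ends 12 mm above the peg's axis; base plate 150 x 110 mm, 14 mm high, reaches 95 mm out under the peg.
- spare_stand: spare hook, empty: white hook stand, fixed. Origin on the table straight below where the peg leaves the upright. Steel peg, round, 10 mm thick, runs level 120 mm along the stand's -x, axis 160 mm above the table, then turns up into a lip. Upright (46 mm wide, 16 thick, behind x = 0) ends 12 mm above the peg's axis; base plate 150 x 110 mm, 14 mm high, reaches 95 mm out under the peg.
- full_lip (a point): outer end of the crowded peg, on the peg's axis, 133 mm from the upright; axes are the stand's (+x towards the upright). The lip's top is 16 mm above the axis, so a roll passes it only with its centre 2 to 9 mm above the peg's axis (5.5 mm is best) and within 5 mm sideways. A fixed grey disc fills the peg's first 14 mm at the upright.
- spare_lip (a point): outer end of the spare peg, on the peg's axis, 133 mm from the upright; axes are the stand's (+x towards the upright). The lip's top is 16 mm above the axis, so a roll passes it only with its centre 2 to 9 mm above the peg's axis (5.5 mm is best) and within 5 mm sideways.
- spare_root (a point): spare peg at the upright, on its axis. A black stop ring (48 mm across) sits on this peg; its face is 16 to 36 mm out from here, set differently each time and not reported: feel for it. It is sprung: gives 4 mm at 3.5 N/mm, then solid. A roll is home when pushed 4 N or more for 0.15 s; aim for 5 to 10, never over 18 N on a roll. It pushes a let-go roll back out a few mm, which is all right.
- pink_roll_c (a point): pink tape roll, a rigid ring 56 mm across, 24 mm wide, 28 mm hole, about 45 g. Point: the ring's centre; its x is the axis of the hole. Hanging, the centre is 9 mm below the peg's axis and x lies along the peg; it may have turned about x. Front roll of the crowded hook.
- yellow_roll_c (a point): yellow tape roll, a rigid ring 56 mm across, 24 mm wide, 28 mm hole, about 45 g. Point: the ring's centre; its x is the axis of the hole. Hanging, the centre is 9 mm below the peg's axis and x lies along the peg; it may have turned about x. Middle roll of the crowded hook.
- green_roll_c (a point): dark green tape roll, a rigid ring 56 mm across, 24 mm wide, 28 mm hole, about 45 g. Point: the ring's centre; its x is the axis of the hole. Hanging, the centre is 9 mm below the peg's axis and x lies along the peg; it may have turned about x. Rear roll of the crowded hook, the one wanted.
- cradle_seat (a point): white fixed tape cradle, base 62 (its x) x 110 (y) x 8 mm. Two cheeks, 32 mm apart inside along x, 44 mm long, rise to 39 mm; the roll stands on its rim between them on two low ribs, its axis along the cradle's x (either way round); ends open along y for fingers. Point: centre of the seated roll, 38.8 mm above the table; axes are the cradle's.
- blue_roll: bystander: blue tape roll lying flat on the table between the stands, 56 mm across, 24 mm high; origin at the centre of its underside
- phone: bystander: black phone lying flat, 150 x 72 x 9 mm; origin at the centre of its underside
- scissors: bystander: small scissors lying flat with brass-coloured finger loops, about 135 mm long, 8 mm high; origin at the pivot, on the table, blades along its +x
- glue: bystander: white glue bottle with orange cap, 44 mm across, 100 mm high; origin at the centre of its underside
- pencil_cup: bystander: teal cup holding four pencils, 74 mm across, 170 mm high over the pencils; origin at the centre of its underside
- bead_jar: bystander: lilac jar with white lid, 60 mm across, 75 mm high; origin at the centre of its underside
- stamp: bystander: wooden hand stamp standing upright, 32 mm across, 50 mm high; origin at the centre of its underside
Not all that is in view belongs to the job. What is shaped like the part that bears cradle_seat but brown or turquoise is not meant. Of the things that look like the part that bears green_roll_c, the larger one is meant.

How it is judged:
By the outcome, as a careful person would: the job done as asked, in the order asked, and still so for the second after the job is handed in, with the robot touching nothing.
It also fails if it takes over 72 s, if anything falls off the work surface, if the arm or the gripper's body presses on something with over 40 N, if the wrist force passes 120 N, or if a joint passes its speed limit or range.

ROBOT

A 7-joint arm with a two-finger parallel gripper is mounted at the origin on the work surface. World frame = base frame: x ahead of the robot, y to its left, z up, the work surface at z = 0. Lengths are in m, angles in degrees, forces in N, time in s.
With the tool pointing down it reaches from about 0.35 to 0.775 m from the base axis. Payload 3.1 kg.
Tool frame: the origin (TCP) lies on the centre line of the jaws, within the pads' length; the fingertips stand 17 mm ahead of it and the grasp point (between the pads) lies 2 mm behind it (robot.tip_reach is the distance from the TCP to the fingertips, in m); z points along the fingers, y is the direction in which the jaws open and shut (so a half turn about z gives the same grasp; the last joint's range is limited). The gripper opens to 85 mm and grips with 20 to 120 N. Pads are 22 mm wide; open, the fingers measure 114 mm over their backs; the gripper's body (76 mm by 85 mm) begins 54 mm behind the grasp point. The pads swing forward as they close: fully open they stand 13 mm farther back than shut.
Start: joints at [-74.983, 17.813, 0.802, 86.603, -0.252, 75.585, -1.558], TCP at [0.165, 0.525, 0.248] pointing down, gripper open.
Joint ranges: [-154.91, 154.91], [-16.99, 109.72], [-72.82, 74.43], [7.12, 147.25], [-82.49, 262.49], [11.32, 116.49], [-174.64, 174.64]. Speed limits (degrees/s): [159.86, 159.86, 180, 180, 180, 180, 180].

INTERFACE

Orientations are given as [roll, pitch, yaw] about the fixed x, y, z axes, in that order (R = Rz(yaw) Ry(pitch) Rx(roll)).
In Python, from station import robot, fingers, vision, workorder, recognise gives the robot as it stands. Calls block until the motion is done:
- robot.move_to(position, orientation): joint-space move of the TCP to a pose.
- robot.line_to(position, orientation=None, velocity=0.15, f_stop=None): straight line of the TCP; orientation=None keeps the orientation; velocity is the mean speed in m/s. With f_stop (N) it stops when the force on the tool has changed by that much, and returns True; else False.
- robot.move_j(angles): joint-space move.
- fingers.gripper_to(opening, force=None): opening from 0.0 (shut) to 1.0 (fully open); force is the grip in N (None keeps the last); returns when the fingers have stopped.
- robot.pause(seconds).
- robot.inverse_kinematics(position, orientation): joint angles nearest the present ones, or None.
- vision.grab_frame(name): name is "scene" or "top" or "wrist"; returns the picture (480x640x3 uint8, red, green, blue); there is no depth.
- vision.calibration(name): a dict with "mtx" (3x3 intrinsics, pixels), "extrinsics" (4x4, takes a point from world to camera coordinates); the wrist camera has in their place "T_tool_cam" (4x4, takes a point from camera to tool coordinates, whose origin is the TCP and whose axes are the flange's). Camera axes: x right, y up, looking along -z (the intrinsics and any distortion apply to the point x, -y, -z); pixel columns grow to the right and rows downward; lengths in m; the calibration is good to about 2 mm. A picture is of the moment at which its call begins: read the wrist's pose just before it. calibration takes no time and is no camera call.
A pose or a line that the arm cannot do raises robot.PlanningError and nothing moves.
- workorder.close_job(): hands the job in, once; it reports no verdict.
Trained networks look in the newest picture that a camera, given by its name, has taken for a name from the list of things; names that differ only in an ending like _2 or _b are one class to them, and where a whole thing is asked for, a point or a joint stands for the part that bears it (a point fixed in the world has none). Each returns a list of dicts, best first, with "p" (0 to 1); they miss things now and then, are a little off and sometimes report something else, mostly with a low value. They report only what shows in the picture. A call takes as long as a camera call. They do not tell look-alikes from the thing itself.
- recognise(label, camera): "rect" ([centre column, centre row, width, height] in pixels, round what is visible of it).
Readings, each from a call of its own:
- robot.current_time_s(): time.
- robot.current_joint_positions(): joint angles.
- robot.current_dq(): joint speeds.
- robot.current_joint_torque(): joint torques, N m.
- robot.current_tool_pos(): TCP position.
- robot.current_eef_rot(): TCP orientation.
- robot.current_contact_force(): force on the tool from outside, world axes, zero at the start.
- robot.current_torque(): the same for the moment, N m.
- robot.current_finger_gap(): opening from 0.0 (shut) to 1.0 (fully open).
Only numpy, scipy, OpenCV 4.12 (cv2) and the standard library are available. Lean on these libraries where they do the work, as an engineer would, in place of code of your own. Each camera call takes 0.05 s, during which the arm holds its last target. There are 200 camera calls.

## Working session

There is one attempt and no reset: what is moved stays moved. The work goes in short steps, each a Python script; the robot and the scene stay as the last script left them, time stands still between calls to the robot, and variables do not carry over. Pictures are saved under pics/ and viewed, about 8 in all and at most 12, crops included, and the job is handed in when it is done.

```bash
ls; mkdir -p pics
python3 - <<'E'
from station import robot, fingers, vision, workorder, recognise
import cv2,numpy as np
for c in ("scene","top"):
    im=vision.grab_frame(c); cv2.imwrite(f"pics/{c}0.png",im[:,:,::-1])
    k=vision.calibration(c); print(c,{a:np.round(np.array(b),4).tolist() for a,b in k.items()})
    for n in "full_stand spare_stand full_lip spare_lip spare_root pink_roll_c yellow_roll_c green_roll_c cradle_seat".split():
        print(n,[(np.round(d["rect"]).tolist(),round(d["p"],2)) for d in recognise(n,c)[:4]])
print(vision.calibration("wrist"),robot.current_time_s(),robot.current_eef_rot(),robot.current_contact_force())
E
```

```text
pics
scene {'mtx': [[575.0176, 0.0, 316.7218], [0.0, 575.0176, 249.233], [0.0, 0.0, 1.0]], 'extrinsics': [[0.8265, 0.5629, 0.0099, -0.4016], [-0.3543, 0.5062, 0.7863, 0.0902], [0.4376, -0.6534, 0.6178, -1.5857], [0.0, 0.0, 0.0, 1.0]]}
full_stand [([319.0, 336.0, 92.0, 111.0], 0.76)]
spare_stand [([411.0, 244.0, 71.0, 92.0], 0.86)]
full_lip [([321.0, 333.0, 91.0, 112.0], 0.83)]
spare_lip [([412.0, 240.0, 73.0, 92.0], 0.67)]
spare_root [([410.0, 240.0, 77.0, 92.0], 0.73)]
pink_roll_c [([293.0, 294.0, 22.0, 33.0], 0.77)]
yellow_roll_c [([308.0, 300.0, 21.0, 28.0], 0.56)]
green_roll_c [([320.0, 336.0, 92.0, 108.0], 0.7), ([363.0, 408.0, 14.0, 25.0], 0.62), ([318.0, 307.0, 20.0, 26.0], 0.55)]
cradle_seat [([320.0, 269.0, 49.0, 37.0], 0.96), ([297.0, 195.0, 40.0, 28.0], 0.89), ([251.0, 275.0, 45.0, 34.0], 0.71), ([327.0, 225.0, 8.0, 18.0], 0.15)]
top {'mtx': [[568.8097, 0.0, 315.4317], [0.0, 568.8097, 247.5421], [0.0, 0.0, 1.0]], 'extrinsics': [[0.0295, -0.9995, 0.0128, -0.0256], [0.984, 0.0313, 0.1754, -0.498], [-0.1757, 0.0075, 0.9844, -1.5059], [0.0, 0.0, 0.0, 1.0]]}
full_stand [([378.0
[... 468 characters left out ...]
 42.0, 30.0], 0.77), ([333.0, 307.0, 41.0, 27.0], 0.72), ([205.0, 348.0, 44.0, 30.0], 0.66)]
{'mtx': array([[400.33524821,   0.        , 327.3132465 ],
       [  0.        , 400.33524821, 241.9873021 ],
       [  0.        ,   0.        ,   1.        ]]), 'T_tool_cam': array([[ 1.74892349e-03,  9.60148366e-01,  2.79485343e-01,
         7.16182656e-02],
       [ 9.99998441e-01, -1.74710547e-03, -2.55613786e-04,
         4.01748238e-04],
       [ 2.42863211e-04,  2.79485354e-01, -9.60149925e-01,
        -1.25615387e-01],
       [ 0.00000000e+00,  0.00000000e+00,  0.00000000e+00,
         1.00000000e+00]])} 1.0 [1.79999070e+02 1.65134065e-03 1.62599706e+02] [-0.89808519  0.13261014  0.03138984]
```

Run:
```python
import cv2,numpy as np
a=cv2.imread("pics/scene0.png")[120:440,200:500]; b=cv2.imread("pics/top0.png")[130:400,150:450]
cv2.imwrite("pics/a.png",cv2.resize(a,None,fx=1.87,fy=1.87,interpolation=cv2.INTER_CUBIC))
cv2.imwrite("pics/b.png",cv2.resize(b,None,fx=2.2,fy=2.2,interpolation=cv2.INTER_CUBIC))
```

```text
(no output)
```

View pics/a.png

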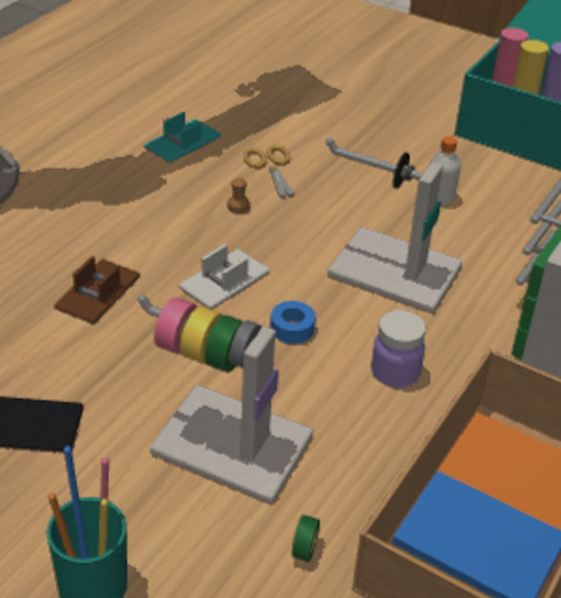

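View pics/b.png

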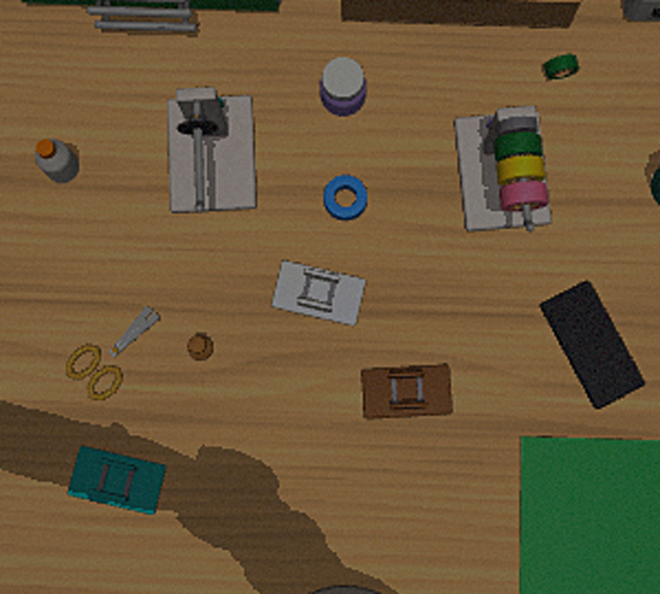

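```bash
cat > h.py <<'E'
from station import robot, fingers, vision, workorder, recognise
import cv2,numpy as np
from scipy.spatial.transform import Rotation as Rn
def cam(c,pose=None):
    k=vision.calibration(c)
    if c!="wrist": return k["mtx"],np.array(k["extrinsics"])
    T=np.eye(4); T[:3,3]=pose[0]; T[:3,:3]=Rn.from_euler("xyz",pose[1],degrees=True).as_matrix()
    return k["mtx"],np.linalg.inv(T@k["T_tool_cam"])
def proj(C,P):
    K,E=C; p=E[:3,:3]@np.array(P)+E[:3,3]; q=K@[p[0],-p[1],-p[2]]; return q[:2]/q[2]
def ray(C,px):
    K,E=C; d=np.linalg.inv(K)@[px[0],px[1],1]; d=E[:3,:3].T@[d[0],-d[1],-d[2]]
    return -E[:3,:3].T@E[:3,3],d
def onz(C,px,z):
    o,d=ray(C,px); return o+d*(z-o[2])/d[2]
def tri(obs):
    A=np.zeros((3,3));b=np.zeros(3)
    for C,px in obs:
        o,d=ray(C,px); d=d/np.linalg.norm(d); M=np.eye(3)-np.outer(d,d); A+=M;b+=M@o
    return np.linalg.solve(A,b)
def pose(): return robot.current_tool_pos(),robot.current_eef_rot()
E
python3 - <<'E'
from h import *
np.set_printoptions(precision=4,suppress=True)
S=cam("scene");T=cam("top")
s=lambda x,y:(200+x/1.87,120+y/1.87); t=lambda x,y:(150+x/2.2,130+y/2.2)
print("spare lip",tri([(S,s(330,143)),(T,t(200,208))]))
print("full lip",tri([(S,s(143,299)),(T,t(529,228))]))
print("spare uptop",tri([(S,s(431,165)),(T,t(197,92))]), "full uptop",tri([(S,s(260,338)),(T,t(517,111))]))
print("spare on z", onz(T,t(200,208),.176),onz(T,t(197,92),.172))
print("full on z", onz(T,t(529,228),.176),onz(T,t(517,111),.172))
for n,p in dict(pink=(525,192),yellow=(521,165),green=(519,143)).items(): print(n,onz(T,t(*p),.175))
base=lambda q:[print(onz(T,t(*p),.014)) for p in q]
print("spare base");base([(168,97),(253,95),(257,211),(172,213)])
print("full base");base([(455,118),(468,230),(551,221)])
print("cradle");[print(onz(T,t(*p),.008)) for p in [(281,261),(366,280),(356,325),(272,307)]]
for n,p,z in [("blue",(345,197),.024),("jar",(343,77),.075),("glue",(43,147),.1)]: print(n,onz(T,t(*p),z))
E
```

```text
spare lip [0.5308 0.181  0.1672]
full lip [ 0.5194 -0.1958  0.1687]
spare uptop [0.6649 0.19   0.1804] full uptop [ 0.6557 -0.1807  0.1745]
spare on z [0.5276 0.1789 0.176 ] [0.6659 0.1901 0.172 ]
full on z [ 0.5164 -0.1961  0.176 ] [ 0.6554 -0.1818  0.172 ]
pink [ 0.5585 -0.1914  0.175 ]
yellow [ 0.5902 -0.1866  0.175 ]
green [ 0.6163 -0.1841  0.175 ]
spare base
[0.7076 0.2484 0.014 ]
[0.714  0.1391 0.014 ]
[0.561  0.1271 0.014 ]
[0.555  0.2347 0.014 ]
full base
[ 0.6919 -0.1225  0.014 ]
[ 0.545  -0.1415  0.014 ]
[ 0.5601 -0.247   0.014 ]
cradle
[0.4986 0.0943 0.008 ]
[ 0.4776 -0.014   0.008 ]
[ 0.42   -0.0031  0.008 ]
[0.4395 0.1032 0.008 ]
blue [0.5806 0.0159 0.024 ]
jar [0.7219 0.0228 0.075 ]
glue [0.6132 0.3819 0.1   ]
```

Run:
```python
from h import *
np.set_printoptions(precision=1,suppress=True)
for p,y in [((.57,.183,.27),184.5),((.64,.19,.15),184.5),((.5,.18,.17),184.5),((.55,-.19,.27),187),((.62,-.183,.15),187),((.48,-.2,.165),187),((.459,.045,.04),169),((.45,.1,.27),184)]:
    for w in (0,180): print(p,y+w,robot.inverse_kinematics(p,[180,0,(y+w+180)%360-180]))
out={}
for n,p,y in [("spare",(.57,.183,.27),184.5),("full",(.57,-.19,.27),187)]:
    robot.move_to(p,[180,0,y-360]); robot.pause(.15); P=pose()
    im=vision.grab_frame("wrist"); cv2.imwrite(f"pics/w_{n}.png",im[:,:,::-1]); out[n]=np.array([P[0],P[1]])
    for l in (("spare_lip","spare_root") if n=="spare" else ("pink_roll_c","yellow_roll_c","green_roll_c")):
        print(l,[(np.round(d["rect"]),round(d["p"],2)) for d in recognise(l,"wrist")[:2]])
    print(P,robot.current_time_s(),robot.current_contact_force())
np.savez("views.npz",**out)
```

```text
(0.57, 0.183, 0.27) 184.5 [-33.3  23.7  20.5  76.7  -8.2  81.   81.5]
(0.57, 0.183, 0.27) 364.5 [-44.7  26.1  38.5  77.2 -16.1  82.1 -92.3]
(0.64, 0.19, 0.15) 184.5 [-28.7  35.9  17.8  74.7 -10.9  71.1  84. ]
(0.64, 0.19, 0.15) 364.5 [-40.2  39.4  38.5  75.2 -24.3  73.6 -86.8]
(0.5, 0.18, 0.17) 184.5 [-36.4  19.3  18.9  97.1  -6.8  64.7  79. ]
(0.5, 0.18, 0.17) 364.5 [-49.9  21.5  37.1  97.6 -14.1  65.6 -94.4]
(0.55, -0.19, 0.27) 187 [-19.6  28.9  57.5  80.6 -24.2  83.6 134.2]
(0.55, -0.19, 0.27) 367 [-15.   26.1  48.7  80.4 -19.5  82.1 -49.6]
(0.62, -0.183, 0.15) 187 [-13.   39.3  47.2  79.6 -29.   73.5 132.8]
(0.62, -0.183, 0.15) 367 [-20.4  46.6  64.6  79.9 -41.9  79.3 -38.6]
(0.48, -0.2, 0.165) 187 [-23.   26.9  59.8 100.2 -25.   67.6 141. ]
(0.48, -0.2, 0.165) 367 [-20.   25.   54.8 100.1 -22.1  66.5 -41.8]
(0.459, 0.045, 0.04) 169 [-31.9  23.3  29.9 115.9 -16.3  44.8  86.7]
(0.459, 0.045, 0.04) 349 [-44.6  27.5  47.  116.3 -27.2  47.5 -82.9]
(0.45, 0.1, 0.27) 184 [-39.7   6.7  27.9  98.2  -3.2  75.9  82.9]
(0.45, 0.1, 0.27) 364 [-49.3   7.2  38.9  98.5  -4.6  75.9 -95.5]
spare_lip [(array([328., 288., 114., 227.]), 0.92)]
spare_root [(array([327., 290., 112., 224.]), 0.95)]
(array([0.6, 0.2, 0.3]), array([ 180. ,   -0. , -175.4])) 3.2167 [-0.7 -0.5  0.9]
pink_roll_c [(array([324., 226.,  91.,  54.]), 0.57)]
yellow_roll_c [(array([324., 277.,  90.,  57.]), 0.78), (array([ 69., 240., 135., 116.]), 0.35)]
green_roll_c [(array([241., 374.,  46.,  34.]), 0.88), (array([324., 321.,  85.,  57.]), 0.76)]
(array([ 0.6, -0.2,  0.3]), array([ 179.9,    0. , -172.8])) 4.9583 [ 0.2 -0.3 -0. ]
```

Run:
```python
import cv2,numpy as np
a=cv2.imread("pics/w_spare.png")[120:440,220:440]; b=cv2.imread("pics/w_full.png")[120:440,220:440]
cv2.imwrite("pics/c.png",cv2.resize(np.hstack([a,b]),None,fx=1.8,fy=1.8,interpolation=cv2.INTER_CUBIC))
```

```text
(no output)
```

View pics/c.png

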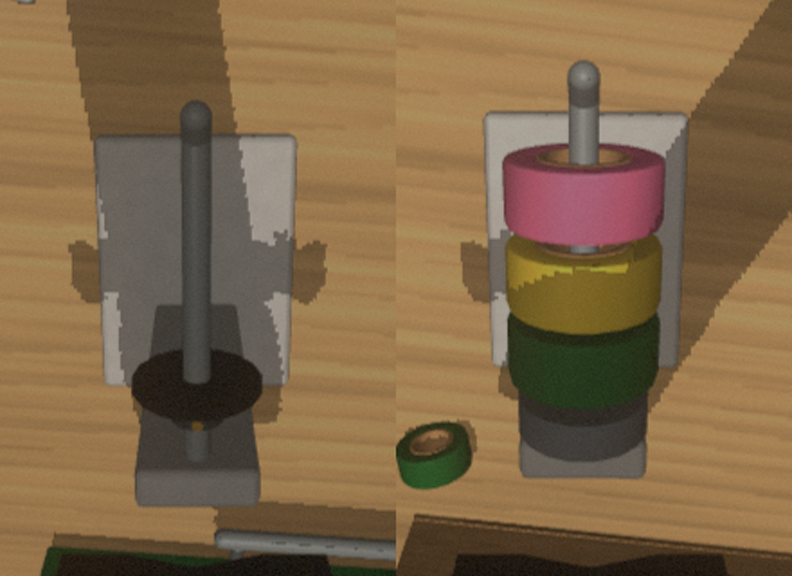

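Run:
```python
from h import *
np.set_printoptions(precision=4,suppress=True)
v=np.load("views.npz")
S=cam("wrist",v["spare"]);F=cam("wrist",v["full"])
s=lambda x,y:(220+x/1.8,120+y/1.8); f=lambda x,y:(220+(x-396)/1.8,120+y/1.8)
a,b=onz(S,s(196.5,165),.16),onz(S,s(196.5,365),.16)
print("spare axis",a,b,np.degrees(np.arctan2(*(b-a)[1::-1])),"lip top",onz(S,s(195,107),.174),"upr front",onz(S,s(197,465),.172),"ring top c",onz(S,s(198,350),.184))
print("upright corners back",onz(S,s(137,503),.172),onz(S,s(259,503),.172), "front",onz(S,s(142,468),.172),onz(S,s(255,468),.172))
print("base edges", *[onz(S,s(*p),.014) for p in [(97,136),(296,137)]])
a,b=onz(F,f(584,110),.16),onz(F,f(584.5,250),.16)
print("full axis",a,b,np.degrees(np.arctan2(*(b-a)[1::-1])),"lip top",onz(F,f(583,70),.174))
for n,p in dict(pf=(584,172),pb=(584,243),yf=(584,268),yb=(584,333),gb=(584,408),disc=(584,460)).items(): print(n,onz(F,f(*p),.179))
print("upr back corners",onz(F,f(521,476),.172),onz(F,f(645,476),.172))
print("base", *[onz(F,f(*p),.014) for p in [(485,114),(688,113)]])
# top cam check
T=cam("top")
for y in (.0,): print("pix of full lip top view",proj(T,[.519,-.1965,.17]))
```

```text
spare axis [0.5476 0.1845 0.16  ] [0.621  0.1906 0.16  ] 4.805848816689817 lip top [0.5267 0.1822 0.174 ] upr front [0.6543 0.1936 0.172 ] ring top c [0.6031 0.1895 0.184 ]
upright corners back [0.672  0.1731 0.172 ] [0.6684 0.2174 0.172 ] front [0.6571 0.174  0.172 ] [0.6538 0.2144 0.172 ]
base edges [0.5668 0.1335 0.014 ] [0.5586 0.2394 0.014 ]
full axis [ 0.5312 -0.1938  0.16  ] [ 0.5789 -0.1876  0.16  ] 7.39471475093572 lip top [ 0.5174 -0.1958  0.174 ]
pf [ 0.5475 -0.1917  0.179 ]
pb [ 0.5702 -0.1888  0.179 ]
yf [ 0.5786 -0.1877  0.179 ]
yb [ 0.601  -0.1849  0.179 ]
gb [ 0.6285 -0.1814  0.179 ]
disc [ 0.6487 -0.1789  0.179 ]
upr back corners [ 0.663 -0.2    0.172] [ 0.6573 -0.1557  0.172 ]
base [ 0.5594 -0.2439  0.014 ] [ 0.5452 -0.1375  0.014 ]
pix of full lip top view [390.2783 233.1003]
```

```bash
cat >> h.py <<'E'
np.set_printoptions(precision=4,suppress=True)
# stand frames: axis point & yaw; s = distance out from upright along peg
ST={"full":(np.array([.6445,-.1793]),7.4),"spare":(np.array([.6553,.1936]),4.8)}
def pt(st,s,z,dy=0):
    o,y=ST[st]; c,n=np.cos(np.radians(y)),np.sin(np.radians(y))
    return [o[0]-s*c-dy*n,o[1]-s*n+dy*c,z]
def ori(st): return [180,0,ST[st][1]-180]
def rep(m): print(m,"t",round(robot.current_time_s(),2),"p",np.array(robot.current_tool_pos()),"F",np.array(robot.current_contact_force()).round(2),"gap",round(robot.current_finger_gap(),3))
E
python3 - <<'E'
from h import *
s=(.6445-.559)/np.cos(np.radians(7.4))+.002; print(s)
fingers.gripper_to(.8,30)
robot.move_to(pt("full",s,.21),ori("full"))
print(robot.line_to(pt("full",s,.149),velocity=.12,f_stop=5)); rep("down")
fingers.gripper_to(0,30); rep("grip")
print(robot.line_to(pt("full",s,.149+.0145),velocity=.05,f_stop=6)); rep("lift")
im=vision.grab_frame("wrist"); cv2.imwrite("pics/w2.png",im[:,:,::-1])
cv2.imwrite("pics/d.png",cv2.resize(im[100:400,180:480,::-1],None,fx=1.6,fy=1.6))
E
```

```text
0.08821809652560068
False
down t 6.29 p [ 0.5582 -0.1911  0.1504] F [-0.27  0.25 -0.29] gap 0.799
grip t 6.55 p [ 0.5582 -0.1912  0.1509] F [-0.64  0.48  5.69] gap 0.653
True
lift t 6.76 p [ 0.5571 -0.1907  0.1528] F [-0.55  0.41 -0.01] gap 0.651
```

View pics/d.png

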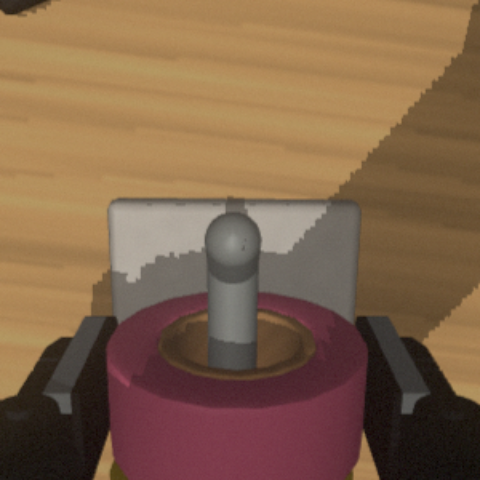

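Run:
```python
from h import *
z=.1654; s0=.0882
print(robot.line_to(pt("full",s0,z),velocity=.06,f_stop=6)); robot.pause(.1); rep("lift")
print(robot.line_to(pt("full",.165,z),velocity=.08,f_stop=4)); robot.pause(.1); rep("out")
```

```text
False
lift t 7.28 p [ 0.5569 -0.1906  0.1653] F [-0.67  0.1  -1.09] gap 0.655
False
out t 8.49 p [ 0.4815 -0.2003  0.1653] F [ 0.54 -0.51  0.07] gap 0.655
```

Run:
```python
from h import *
robot.line_to(pt("spare",.17,.1654),ori("spare"),velocity=.3); robot.pause(.15); P=pose(); rep("at")
im=vision.grab_frame("wrist"); cv2.imwrite("pics/w3.png",im[:,:,::-1])
print(proj(cam("wrist",P),pt("spare",.128,.17)),proj(cam("wrist",P),pt("spare",.168,.1654+.028)))
cv2.imwrite("pics/e.png",cv2.resize(im[150:480,180:480,::-1],None,fx=1.6,fy=1.6))
```

```text
at t 10.06 p [0.4862 0.1775 0.1655] F [ 0.41 -0.01  0.04] gap 0.652
[330.7268 444.7313] [331.4754 392.7962]
```

View pics/e.png

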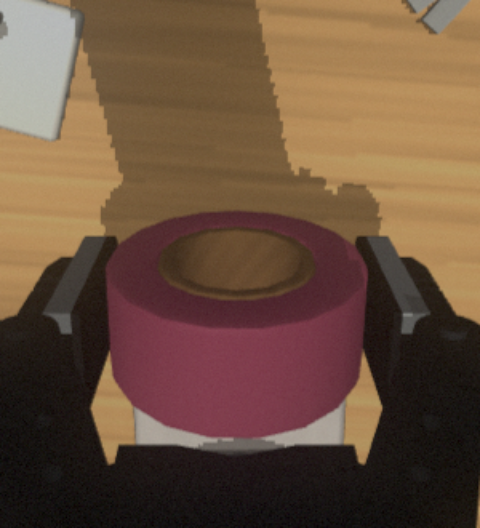

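Run:
```python
from h import *
rep("at")
print(robot.line_to(pt("spare",.16,.1654),velocity=.05)); robot.pause(.1); rep("pre"); print(pt("spare",.16,.1654))
print(robot.line_to(pt("spare",.095,.1654),velocity=.06,f_stop=3)); robot.pause(.1); rep("in"); print(pt("spare",.095,.1654))
```

```text
at t 10.11 p [0.4862 0.1779 0.1655] F [ 0.04  0.23 -1.08] gap 0.654
False
pre t 10.56 p [0.4958 0.1802 0.1653] F [ 0.21 -0.34 -0.28] gap 0.656
[np.float64(0.4958611425200793), np.float64(0.18021154506682951), 0.1654]
False
in t 11.89 p [0.5603 0.1858 0.1655] F [-0.68  0.21 -0.53] gap 0.651
[np.float64(0.5606331783712971), np.float64(0.18565060488343002), 0.1654]
```

Run:
```python
from h import *
print(robot.line_to(pt("spare",.095,.152),velocity=.04,f_stop=3)); rep("low")
z=robot.current_tool_pos()[2] if 0 else .152
print(robot.line_to(pt("spare",.054,z),velocity=.06,f_stop=4)); robot.pause(.1); rep("near")
print(robot.line_to(pt("spare",.022,z),velocity=.012,f_stop=6)); rep("touch"); robot.pause(.15); rep("hold"); robot.pause(.15); rep("hold")
```

```text
True
low t 12.29 p [0.5601 0.1856 0.151 ] F [-0.88 -0.24  3.64] gap 0.66
True
near t 12.61 p [0.5603 0.1856 0.151 ] F [-1.38 -0.06  3.04] gap 0.658
True
touch t 13.65 p [0.5603 0.1856 0.151 ] F [-0.93 -0.44  4.61] gap 0.65
hold t 13.8 p [0.5603 0.1856 0.151 ] F [-0.09  0.38  2.69] gap 0.656
hold t 13.95 p [0.5602 0.1856 0.151 ] F [-0.88 -0.36  3.97] gap 0.658
```

Run:
```python
from h import *
print(robot.line_to(pt("spare",.095,.154),velocity=.03)); robot.pause(.1); rep("up")
print(robot.line_to(pt("spare",.085,.154),velocity=.04,f_stop=5)); robot.pause(.1); rep("in")
```

```text
False
up t 14.3 p [0.5603 0.1855 0.1534] F [-0.79 -0.71 -0.06] gap 0.654
False
in t 14.8 p [0.5706 0.1864 0.1539] F [-0.37  0.43 -1.19] gap 0.656
```

Run:
```python
from h import *
z=.1535
print(robot.line_to(pt("spare",.054,z),velocity=.06,f_stop=5)); robot.pause(.1); rep("near")
print(robot.line_to(pt("spare",.022,z),velocity=.012,f_stop=6.5)); rep("touch"); robot.pause(.15); rep("hold"); robot.pause(.15); rep("hold")
```

```text
False
near t 15.57 p [0.6011 0.1891 0.1535] F [ 0.03 -0.11 -0.18] gap 0.657
True
touch t 16.92 p [0.6124 0.1902 0.1521] F [-0.22  0.16 -0.57] gap 0.659
hold t 17.07 p [0.6119 0.1902 0.1513] F [-1.76 -0.48  0.48] gap 0.653
hold t 17.22 p [0.6118 0.1902 0.1514] F [-0.87 -0.82  0.06] gap 0.656
```

Run:
```python
from h import *
for s in np.arange(.043,.036,-.001):
    robot.line_to(pt("spare",s,.1535),velocity=.01); F=[]
    for _ in range(4): F.append(robot.current_contact_force())
    F=np.mean(F,0); rep(f"{s:.3f} mean {F.round(2)}")
    if F[0]<-5 or abs(F[2])>6: break
```

```text
0.043 mean [-1.41  0.05 -1.41] t 17.57 p [0.6121 0.1899 0.1532] F [-1.41  0.05 -1.41] gap 0.65
0.042 mean [-2.99 -0.12 -1.22] t 17.82 p [0.6128 0.19   0.1532] F [-2.99 -0.12 -1.22] gap 0.656
0.041 mean [-4.48 -0.86 -0.4 ] t 18.07 p [0.6134 0.1901 0.1531] F [-4.48 -0.86 -0.4 ] gap 0.651
0.040 mean [-7.61 -1.14  0.05] t 18.32 p [0.6138 0.1901 0.153 ] F [-7.61 -1.14  0.05] gap 0.651
```

Run:
```python
from h import *
robot.pause(.15); rep("h"); robot.pause(.15); rep("h")
robot.line_to(pt("spare",.0425,.1525),velocity=.02); robot.line_to(pt("spare",.043,.1515),velocity=.02); robot.pause(.1); rep("low")
fingers.gripper_to(.8); rep("open")
robot.line_to(pt("spare",.043,.225),velocity=.15); rep("up")
robot.pause(.1);P=pose(); im=vision.grab_frame("wrist"); np.savez("v4.npz",p=np.array(P)); cv2.imwrite("pics/w4.png",im[:,:,::-1])
cv2.imwrite("pics/f.png",cv2.resize(im[150:480,180:480,::-1],None,fx=1.6,fy=1.6))
```

```text
h t 18.47 p [0.6138 0.1901 0.153 ] F [-6.63 -0.92 -0.58] gap 0.653
h t 18.62 p [0.6138 0.1901 0.153 ] F [-5.97 -1.31 -0.36] gap 0.654
low t 19.25 p [0.6127 0.1902 0.1517] F [-2.82  1.03  1.18] gap 0.655
open t 19.53 p [0.6134 0.1898 0.1518] F [ 0.68 -0.25 -0.36] gap 0.805
up t 20.18 p [0.6121 0.1899 0.2243] F [-0.73 -0.48 -0.06] gap 0.8
```

View pics/f.png

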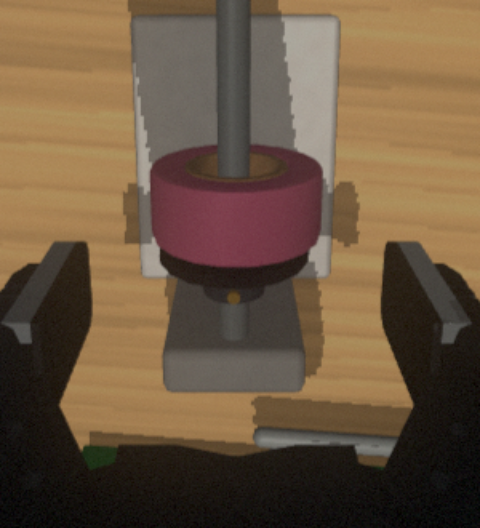

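Run:
```python
from h import *
C=cam("wrist",np.load("v4.npz")["p"])
for y in (187,262): q=onz(C,(327.5,150+y/1.6),.179); print(q,.6553-q[0])
s=.058
robot.move_to(pt("full",s,.215),ori("full")); fingers.gripper_to(.77,30); robot.pause(.1); P=pose(); rep("above"); np.savez("v5.npz",p=np.array(P))
im=vision.grab_frame("wrist"); cv2.imwrite("pics/w5.png",im[:,:,::-1])
cv2.imwrite("pics/g.png",cv2.resize(im[150:480,180:480,::-1],None,fx=1.6,fy=1.6))
```

```text
[0.6003 0.1896 0.179 ] 0.055031662445909846
[0.6231 0.1915 0.179 ] 0.03215372336439093
above t 22.05 p [ 0.5873 -0.1859  0.2149] F [-0.24  0.24 -0.19] gap 0.77
```

View pics/g.png

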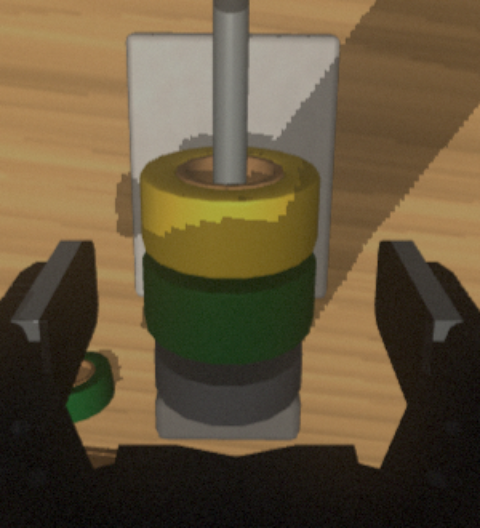

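Run:
```python
from h import *
C=cam("wrist",np.load("v5.npz")["p"])
for y in (191,277,360): q=onz(C,(180+230/1.6,150+y/1.6),.179); print(q,(.6445-q[0])/.9917)
print(onz(C,(180+230/1.6,150+100/1.6),.16), onz(C,(180+230/1.6,150+150/1.6),.16), "axis y", [ -.1793-(.6445-x)*.1299 for x in (.55,.566)])
s=.058
robot.line_to(pt("full",s,.1525,-.0003),velocity=.1,f_stop=5); robot.pause(.15); rep("down")
fingers.gripper_to(0,30); robot.pause(.1); rep("grip")
```

```text
[ 0.5754 -0.1883  0.179 ] 0.06970514207988616
[ 0.6007 -0.185   0.179 ] 0.044201354643960834
[ 0.6271 -0.1815  0.179 ] 0.01749540939990705
[ 0.5547 -0.1911  0.16  ] [ 0.5696 -0.1892  0.16  ] axis y [-0.19157554999999998, -0.18949714999999998]
down t 23.02 p [ 0.5877 -0.1874  0.1536] F [-0.81  0.3   0.35] gap 0.769
grip t 23.37 p [ 0.5876 -0.1873  0.1537] F [-1.05  0.37  5.92] gap 0.653
```

Run:
```python
from h import *
z=.168
robot.line_to(pt("full",.058,z),velocity=.06); robot.pause(.1); rep("lift")
print(robot.line_to(pt("full",.163,z),velocity=.1,f_stop=5)); rep("out")
robot.line_to(pt("spare",.165,z),ori("spare"),velocity=.3); robot.pause(.25); rep("at"); print(pt("spare",.165,z))
```

```text
lift t 23.88 p [ 0.5867 -0.1866  0.1676] F [-0.33  0.13 -1.11] gap 0.651
False
out t 25.07 p [ 0.4836 -0.2     0.168 ] F [ 0.96  0.14 -0.3 ] gap 0.655
at t 26.74 p [0.4911 0.1786 0.1681] F [ 0.22 -0.2  -0.18] gap 0.651
[np.float64(0.4908786782238318), np.float64(0.17979315585016795), 0.168]
```

Run:
```python
from h import *
z=.168
robot.line_to(pt("spare",.16,z),velocity=.05)
print(robot.line_to(pt("spare",.092,z),velocity=.07,f_stop=4)); rep("in")
robot.line_to(pt("spare",.09,.1562),velocity=.05); robot.line_to(pt("spare",.076,.1562),velocity=.05,f_stop=5); robot.pause(.1); rep("near")
for s in np.arange(.0745,.055,-.001):
    robot.line_to(pt("spare",s,.1562),velocity=.012)
    F=np.array(robot.current_contact_force())
    if F[0]<-3: rep(f"{s:.4f}")
    if F[0]<-5.5 or abs(F[2])>6: break
robot.pause(.15); rep("h"); robot.pause(.15); rep("h")
```

```text
False
in t 28.12 p [0.5632 0.186  0.1679] F [ 0.5  0.5 -0.4] gap 0.655
near t 29.04 p [0.5795 0.1872 0.1561] F [-0.6   0.06 -1.09] gap 0.653
0.0665 t 31.32 p [0.588  0.1882 0.1559] F [-4.9   0.19  1.37] gap 0.654
0.0655 t 31.57 p [0.5884 0.1883 0.1559] F [-5.83 -0.96  2.39] gap 0.654
h t 31.72 p [0.5884 0.1883 0.1559] F [-5.15 -0.56  1.38] gap 0.653
h t 31.87 p [0.5883 0.1883 0.1559] F [-6.52  0.43  1.68] gap 0.653
```

Run:
```python
from h import *
robot.line_to(pt("spare",.0648,.1562),velocity=.012); robot.pause(.3); rep("h")
robot.line_to(pt("spare",.0675,.1555),velocity=.02); robot.line_to(pt("spare",.068,.1543),velocity=.02); robot.pause(.1); rep("low")
fingers.gripper_to(.8); rep("open")
robot.line_to(pt("spare",.068,.225),velocity=.15); robot.pause(.1); rep("up")
P=pose(); im=vision.grab_frame("wrist"); np.savez("v6.npz",p=np.array(P)); cv2.imwrite("pics/w6.png",im[:,:,::-1])
cv2.imwrite("pics/i.png",cv2.resize(im[150:480,180:480,::-1],None,fx=1.6,fy=1.6))
```

```text
h t 32.42 p [0.5885 0.1883 0.1558] F [-7.84 -0.12  2.89] gap 0.649
low t 33.06 p [0.5878 0.1879 0.1543] F [-2.34  0.11  0.03] gap 0.651
open t 33.34 p [0.5885 0.1876 0.1547] F [-0.27 -0.02 -0.5 ] gap 0.799
up t 34.07 p [0.5866 0.1877 0.2233] F [ 0.12 -0.   -0.02] gap 0.8
```

View pics/i.png

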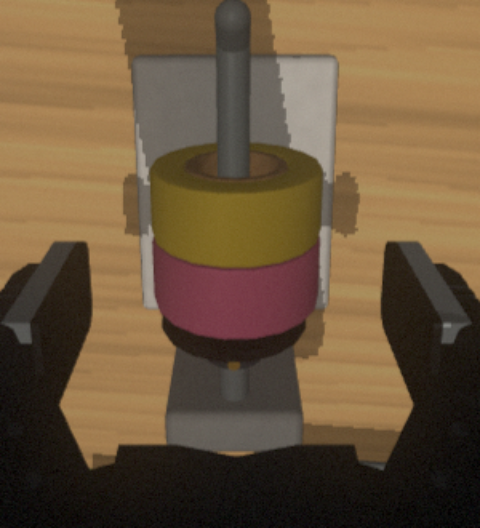

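Run:
```python
from h import *
robot.move_to([.43,.045,.2],[180,0,169]); robot.pause(.3); P=pose(); im=vision.grab_frame("wrist"); np.savez("v7.npz",p=np.array(P)); rep("look"); cv2.imwrite("pics/w7.png",im[:,:,::-1])
print([(np.round(d["rect"]),round(d["p"],2)) for d in recognise("cradle_seat","wrist")[:3]])
cv2.imwrite("pics/j.png",cv2.resize(im[150:480,150:510,::-1],None,fx=1.8,fy=1.8,interpolation=cv2.INTER_CUBIC))
```

```text
look t 35.33 p [0.4306 0.0454 0.1999] F [-0.64 -0.52 -0.63] gap 0.801
[(array([339., 252., 130.,  76.]), 0.61), (array([163., 130., 162., 119.]), 0.55)]
```

View pics/j.png

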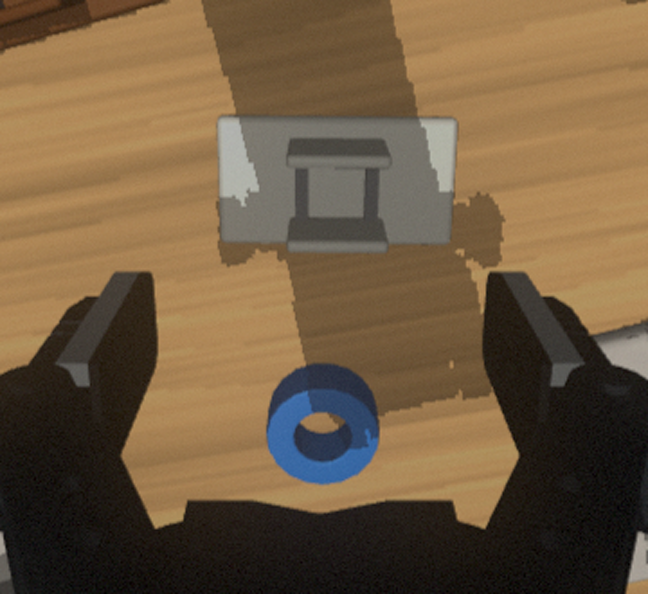

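Run:
```python
from h import *
C=cam("wrist",np.load("v7.npz")["p"]); t=lambda x,y:(150+x/1.8,150+y/1.8)
b=[onz(C,t(*p),.008) for p in [(218,117),(457,118),(451,244),(221,243)]]
print("base",np.array(b),"mean",np.mean(b,0),"yaw",[np.degrees(np.arctan2(-(q-p)[0],(q-p)[1])) for p,q in((b[0],b[1]),(b[3],b[2]))],[np.linalg.norm(p-q) for p,q in((b[0],b[1]),(b[3],b[2]),(b[0],b[3]))])
c=[onz(C,t(*p),.039) for p in [(288,167),(391,167),(288,243),(388,243)]]
print("cheeks inner",np.array(c),"mean",np.mean(c,0),np.linalg.norm(c[0]-c[1]),np.linalg.norm((c[0]+c[1]-c[2]-c[3])/2))
s=.032
robot.move_to(pt("full",s,.225),ori("full")); fingers.gripper_to(.77,30); robot.pause(.2)
P=pose(); im=vision.grab_frame("wrist"); np.savez("v8.npz",p=np.array(P)); rep("above"); cv2.imwrite("pics/w8.png",im[:,:,::-1])
cv2.imwrite("pics/k.png",cv2.resize(im[150:480,180:480,::-1],None,fx=1.6,fy=1.6))
```

```text
base [[ 0.4205  0.0016  0.008 ]
 [ 0.4412  0.1073  0.008 ]
 [ 0.5012  0.0962  0.008 ]
 [ 0.4802 -0.0108  0.008 ]] mean [0.4608 0.0486 0.008 ] yaw [np.float64(-11.068031886983709), np.float64(-11.084330554705708)] [np.float64(0.10762967707174292), np.float64(0.10902691318921504), np.float64(0.061013944134934106)]
cheeks inner [[0.4407 0.031  0.039 ]
 [0.4488 0.0729 0.039 ]
 [0.4739 0.0242 0.039 ]
 [0.482  0.0662 0.039 ]] mean [0.4613 0.0486 0.039 ] 0.042693588036737555 0.03387609333611082
above t 36.98 p [ 0.6128 -0.1831  0.2252] F [-0.95 -0.66 -0.53] gap 0.769
```

View pics/k.png

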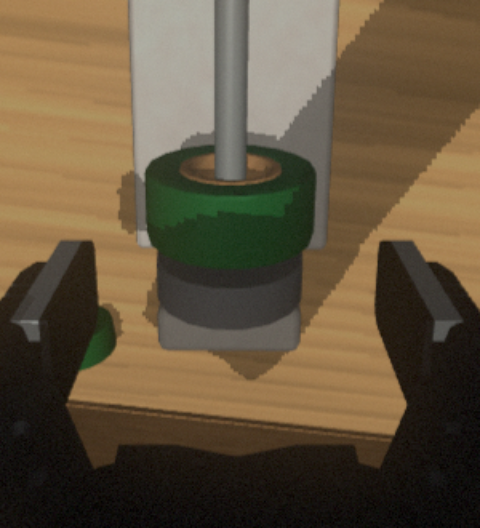

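Run:
```python
from h import *
C=cam("wrist",np.load("v8.npz")["p"])
e=[]
for y in (188,268): q=onz(C,(180+231/1.6,150+y/1.6),.179); e.append((.6445-q[0])/.9917); print(q,e[-1])
s=.0325
robot.line_to(pt("full",s,.1525,-.0003),velocity=.1,f_stop=5); robot.pause(.15); rep("down")
fingers.gripper_to(0,30); robot.pause(.1); rep("grip")
z=robot.current_tool_pos()[2]+.0145
robot.line_to(pt("full",s,z),velocity=.06); robot.pause(.1); rep("lift")
print("stopped",robot.line_to(pt("full",.163,z),velocity=.1,f_stop=5)); rep("out")
```

```text
[ 0.6037 -0.1847  0.179 ] 0.041177559255409245
[ 0.6286 -0.1814  0.179 ] 0.01607624743096509
down t 38.0 p [ 0.6129 -0.1841  0.1536] F [-0.96 -0.7   0.65] gap 0.77
grip t 38.34 p [ 0.6128 -0.184   0.1537] F [-0.34  0.31  4.78] gap 0.65
lift t 38.85 p [ 0.612  -0.1834  0.1678] F [ 0.26 -0.06  0.31] gap 0.648
stopped False
out t 40.31 p [ 0.4835 -0.2     0.1681] F [-0.39 -0.72 -0.76] gap 0.652
```

Run:
```python
from h import *
o=[180,0,168.93]
robot.line_to([.4581,.0492,.13],o,velocity=.22); robot.pause(.3); rep("above")
robot.line_to([.4581,.0492,.085],velocity=.1); robot.pause(.2); rep("above")
P=pose(); im=vision.grab_frame("wrist"); cv2.imwrite("pics/w9.png",im[:,:,::-1])
cv2.imwrite("pics/l.png",cv2.resize(im[120:480,150:510,::-1],None,fx=1.6,fy=1.6,interpolation=cv2.INTER_CUBIC))
```

```text
above t 41.91 p [0.4582 0.0486 0.1301] F [ 0.5   0.5  -0.76] gap 0.652
above t 42.71 p [0.4588 0.0493 0.0857] F [-1.13 -1.02 -0.92] gap 0.648
```

View pics/l.png

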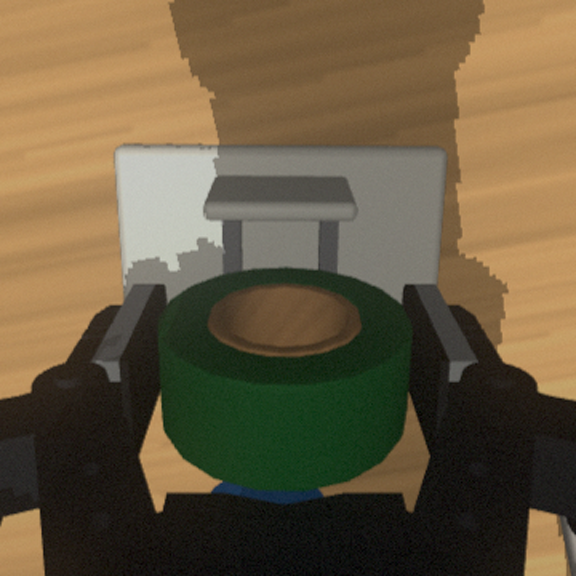

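Run:
```python
from h import *
P=pose(); C=cam("wrist",P); c=np.array([.461,.0486]); u=np.array([np.cos(np.radians(-11.07)),np.sin(np.radians(-11.07))]); v=np.array([-u[1],u[0]])
for n,p,z in (("front",(285,383),.111),("back",(285,489),.111),("cheek in",(280,218),.039),("base near",(280,147),.008)):
    q=onz(C,(150+p[0]/1.6,120+p[1]/1.6),z)[:2]-c; print(n,q@u,q@v)
rep("")
```

```text
front -0.009941798819292679 0.0010169480498502697
back 0.012792512230934104 0.0010712587839232304
cheek in -0.017022878967416822 -0.00023844080568027098
base near -0.030914301805632125 -0.00039742299237840875
 t 42.76 p [0.4587 0.0493 0.0856] F [-0.35  0.66  0.09] gap 0.652
```

Run:
```python
from h import *
x,y=.4572,.0488
print(robot.line_to([x,y,.052],velocity=.06,f_stop=4)); robot.pause(.15); rep("a")
print(robot.line_to([x,y,.038],velocity=.015,f_stop=2.5)); rep("touch")
```

```text
False
a t 43.61 p [0.4577 0.0488 0.0524] F [-0.03  0.08 -0.38] gap 0.646
True
touch t 44.32 p [0.4571 0.0486 0.041 ] F [-0.55  0.04  4.03] gap 0.654
```

Contact at z = 0.041, as expected for the seat (0.0388 + 2.7 mm). Release, retreat and check.

Run:
```python
from h import *
robot.pause(.15); rep("rest")
fingers.gripper_to(.8); rep("open")
robot.line_to([.4572,.0488,.13],velocity=.12); 
robot.move_to([.40,.06,.26],[180,0,168.93]); robot.pause(.2); rep("up")
P=pose(); im=vision.grab_frame("wrist"); sc=vision.grab_frame("scene"); cv2.imwrite("pics/s9.png",sc[:,:,::-1])
a=cv2.resize(im[90:390,150:500,::-1],(420,360)); b=cv2.resize(sc[170:350,260:460,::-1],(380,360),interpolation=cv2.INTER_CUBIC)
cv2.imwrite("pics/m.png",np.hstack([a,b]))
C=cam("wrist",P); print("seat roll predicted in left crop",[((proj(C,[.461,.0486,z])-[150,90])*1.2).round() for z in (.0388,.067)])
```

```text
rest t 44.47 p [0.457  0.0487 0.041 ] F [-0.77 -0.01  4.21] gap 0.648
open t 44.75 p [0.4557 0.0488 0.0401] F [-0.03 -0.16 -0.39] gap 0.802
up t 46.47 p [0.3994 0.0597 0.2583] F [ 0.26 -0.2   1.02] gap 0.8
seat roll predicted in left crop [array([214., 225.]), array([214., 240.])]
```

View pics/m.png

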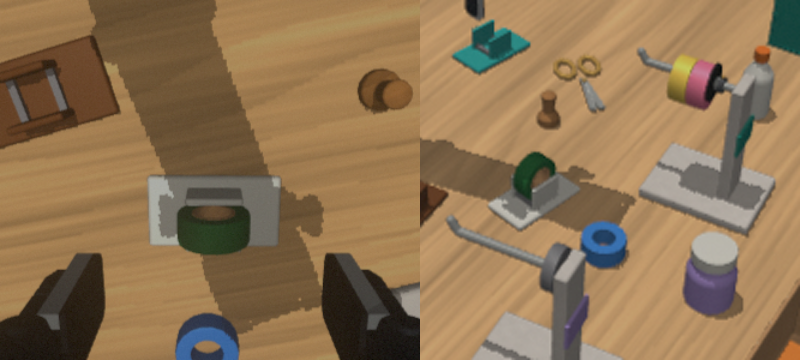

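The green roll stands upright in the white cradle (left 214,228; right 537,175). Yellow and pink hang snug against the black ring (right 695,80), the crowded hook is empty, and the bystanders in view are where they were.

```bash
python3 -c "
from h import *
workorder.close_job(); rep('done')"
```

```text
the job is handed in; nothing more can be done
the job is handed in; nothing more can be done
```

The job is done and handed in. By the last reading before hand-in, the robot clock stood at about 46.5 s of the 72 s allowed.

- **Pink roll:** I hung it first on the spare hook and pressed it against the stop ring. The push read 6 to 7.6 N and was held for about 0.3 s.
- **Yellow roll:** I hung it second and pressed it against the pink one. The push read 5 to 8 N and was held for more than 0.5 s.
- **Green roll:** I took it off the crowded hook and lowered it into the white cradle until it touched, at the expected seat height. The contact force was about 4 N. Then I let go and backed away.

The last pictures show pink and yellow snug behind one another at the ring. Green stands upright between the cradle's cheeks, the crowded hook is empty, and the bystanders in view are undisturbed. The phone, the pencil cup and the small green look-alike roll were outside the last crops.

**Not as planned:**
- While being lowered onto the spare peg, the pink roll touched the peg with about 4 N. The next two short advances stopped at once from friction, so I raised it 2.5 mm and carried on.
- My first press on the pink roll stopped on a brief force change with nothing lasting, so I pressed again in 1 mm steps.
- Closing the gripper pushed each roll down on its peg with about 5 to 6 N.

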